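# Set the extending pan rest to its mark and close its cam lever

### The arm

A 6-joint arm with a two-finger parallel gripper is mounted at the origin on a cart in front of the work surface, level with it; the furniture and walls round the work are solid. World frame = base frame: x ahead of the robot, y to its left, z up, the work surface at z = 0. Lengths are in m, angles in rad, forces in N, time in s.
With the tool pointing down it reaches from about 0.225 to 0.875 m from the base axis. Payload 3.4 kg.
Tool frame: the origin (TCP) lies at the very end of the fingers, on their centre line; the grasp point (between the pads) lies 19 mm behind it (grasp_offset is the distance from the TCP to the grasp point, in m); y points along the fingers, z is the direction in which the jaws open and shut, and the axes are right-handed (so a half turn about y gives the same grasp; the last joint's range is limited). The gripper opens to 85 mm and grips with 20 to 120 N. Pads are 22 mm wide; open, the fingers measure 114 mm over their backs; the gripper's body (76 mm by 85 mm) begins 54 mm behind the grasp point. The pads swing forward as they close: fully open they stand 13 mm farther back than shut.
Start: joints at [-1.368, 0.276, 1.505, -0, 1.361, -0.121], TCP at [0.183, -0.545, 0.205] pointing down, gripper open.
Joint ranges: [-2.89, 2.89], [-0.75, 2.08], [0.22, 2.7], [-1.18, 4.32], [0.11, 2.71], [-2.7, 2.7]. Speed limits (rad/s): [2.57, 2.57, 3.14, 3.14, 3.14, 3.14].

### API

Orientations are given as a unit quaternion [w, x, y, z].
In Python, from rig import get_state, get_image, sign_off, grasp_offset gives the robot as it stands.
- The arm moves only by the shell command python3 -m jog 'ROWS' [FORCE]. ROWS is JSON, one flat list of numbers, 7 for each row, row after row: the closure in counts, from 0 (fully open) to 255 (shut), then the shift along the tool's x, y, z in cm, then the turn, a rotation vector about the tool's x, y, z in units of 8 degrees (1.0 is 8 degrees). In form: [jaw, tx, ty, tz, rx, ry, rz, jaw, tx, ty, tz, rx, ry, rz, ...]. A call has 1 to 12 rows; each row is the pose to reach, as a shift and turn from the pose commanded when the call began, along the tool's axes at that moment; what a row does not reach only later rows make up. A row lasts 1/8 s, in which the tool goes at most 62.5 mm and 10.7 degrees, less where a joint would pass 70% of its speed; a pose out of reach is approached as far as the arm can. A call with a gripper value outside its range is refused whole. The fingers move at their own pace and stop on an object; FORCE is the grip in N (left out, the last holds). Time passes only in rows, so rows that repeat a pose let the fingers close. It gives the time, the measured TCP pose, the force and the opening at its end, in the units of the state.
- get_state(): the state, without advancing time (a new reading comes with each control period).
- get_image(name): name is "scene" or "top" or "wrist"; returns a dict with "color" (384x512x3 uint8, blue, green, red), "mtx" (3x3 intrinsics, pixels), "k1" (the pictures are not rectified: a ray, as slopes to the right and down, at radius r is drawn at 1 + k1 r^2 times it, then the intrinsics apply), "R" (3x3) and "t" (3): a world point X has camera coordinates R X + t; the wrist camera has in their place "tool_from_camera" (4x4, takes a point from camera to tool coordinates, whose origin is the TCP and whose axes are the tool frame's). Camera axes: x right, y down, z forward; pixel columns grow to the right and rows downward; lengths in m; the calibration is good to about 2 mm. A picture is of the moment at which its call begins: read the wrist's pose just before it. There is no depth.
- sign_off(): hands the job in, once; it reports no verdict.
The state is a dict: "clock": time; "qpos": joint angles; "qd": joint speeds; "effort": joint torques, N m; "position": TCP position; "ee_rot": TCP orientation; "contact_force": force on the tool from outside, world axes, zero at the start; "moment": the same for the moment, N m; "width": finger opening in m.
Only numpy, scipy, OpenCV 4.12 (cv2) and the standard library are available. Lean on these libraries where they do the work, as an engineer would, in place of code of your own. Each camera call takes 0.05 s, during which the arm holds its last target.

### The job

First lift the salt shaker out of the path of the pan rest's sliding leg and stand it upright on the work surface well clear to one side, disturbing nothing else. Then grip the leg's upright fin, draw the leg out until its pointer stands between the two prongs of the mark clip and, only then and while holding it there against its spring, slide the cam lever fully closed along the fin. Finish holding: keep a firm grip on the fin, pointer between the prongs and lever closed, and do not let go, since the cam bites only once a pan stands on the rest.

Things in the scene. Friction and masses are not known exactly. Their poses are not given: they have to be found in the camera images.
- pan_rest: Fixed steel rail 60 wide, 190 long, 21 high; cross bar 160 long, 31 high on its closed end (y +112), scale flange on its robot side (x -87 to -57). Place and yaw vary. Origin: underside, on the centre line; x across the rail, away from the robot; y along it to the closed end (robot's left); z up. The rail spans y -90 to +100. The leg draws out along -y.
- leg_travel (a joint): Sliding leg, m drawn out along -y: 0 in, 0.12 stop. A spring pulls it in (2.4 N at 0, 5 N at 0.12; friction 0.6 N), so let go it slides back, lever closed or not. At q its centre (mid fin) is at pan_rest x 0, y 0.050 - q. From there: carriage 100 (x) x 44 (y), top 35 above the surface; cross foot 140 (x) x 22, 9 to 37 above the surface, at y -160, ahead of the rail's open end.
- leg: The sliding leg with its grip: an upright aluminium fin 100 long (x, across the rail), 14 thick (y, the way the leg slides), 35 to 85 above the surface. Origin: under the fin's middle, at surface height. Axes as pan_rest. Grip from above, a finger on either side in y; the fin's near end (x -50 to -6) is free while the lever is open. Fingertips 45 or more above the surface clear carriage and clip.
- cam (a joint): Black cam lever: two upright ears, one each side of the fin, sliding together along it. 0 open (ears at fin x 0), 0.04 closed (fin x +40, far end); starts at 0 to 0.006, stays where left, slides at about 3 N. Each ear: 12 thick in x, 9.5 to 35.5 from the fin's mid plane in y, 39 to 73 above the surface. Fingers loosely straddling the fin push both ears with their sides as the hand moves along +x.
- pointer (a point): Tip of the small pointer, 3 wide, on the robot side of the leg's carriage: x -64, y 0 from the leg's centre, 30 above the surface.
- mark (a point): Length mark: midpoint between the two steel prongs (14 apart inside, 4 thick, tops 32 above the surface) of the stiff index clip on the scale flange; 30 above the surface. Set 0.060 to 0.090 along the leg's travel. Axes as pan_rest. The leg is at its mark when pointer and mark have the same pan_rest y, that is leg_travel = 0.050 minus the mark's y in pan_rest.
- shaker: Loose salt shaker with grey cap, upright, 44 diameter, 90 high, about 0.1 kg, standing on the surface just beyond the leg's foot, in its path. Origin: middle of its underside.
- butter: Bystander: loose wrapped butter block, 73 x 102 x 37 high, on the robot's side of the rest. Origin: middle of underside.
- pepper_mill: Bystander: loose dark wooden pepper mill, 58 diameter, 170 high, beyond the rest. Origin: middle of underside.
- tea_box: Bystander: loose tea carton, 71 x 126 x 76 high, left of the rest. Origin: middle of underside.
Things that resemble listed ones, but are neither listed nor needed, are in the scene too. Of the things like the shaker, leave any that is orange or yellow; of the rest the larger one is meant.

How it is judged:
By the outcome, as a careful person would: the job done as asked, in the order asked, and still so for the second after the job is handed in, while the arm keeps its last pose, push and grip.
It also fails if it takes over 54 s, if anything falls off the work surface, if the arm or the gripper's body presses on something with over 40 N, if the wrist force passes 120 N, or if a joint passes its speed limit or range.

## Working session

There is one attempt and no reset: what is moved stays moved. The work goes in short steps, Python scripts to look and compute and a shell command to move; the robot and the scene stay as the last step left them, time stands still between calls to the robot, and variables do not carry over. Pictures are saved under pics/ and viewed, and the job is handed in when it is done.

```bash
ls; mkdir -p pics
python3 - <<'E'
from rig import get_state,get_image,grasp_offset
import cv2,numpy as np
s=get_state()
for k,v in s.items(): print(k,np.round(v,4))
print(grasp_offset)
for n in("scene","top","wrist"):
    d=get_image(n); cv2.imwrite(f"pics/{n}0.png",d["color"])
    print(n,{k:np.round(v,4).tolist() for k,v in d.items() if k!="color"})
E
```

```text
pics
clock 0.0
qpos [-1.368   0.2766  1.5061 -0.      1.3607 -0.121 ]
qd [-0.0018 -0.0008  0.0001  0.0017  0.001  -0.0016]
effort [-2.00000e-04 -4.16779e+01 -2.45807e+01 -2.00000e-04  1.13000e-02
 -0.00000e+00]
position [ 0.1828 -0.5445  0.2036]
ee_rot [ 0.114  -0.114   0.6985 -0.6972]
contact_force [-0.5204  0.5262  0.3214]
moment [-0.0139  0.0508 -0.0096]
width 0.0854
0.0187
scene {'mtx': [[498.7858, 0.0, 259.4782], [0.0, 498.7858, 195.2907], [0.0, 0.0, 1.0]], 'k1': -0.1534, 'R': [[-0.5522, -0.8336, -0.0145], [-0.6097, 0.4156, -0.6749], [0.5686, -0.3638, -0.7378]], 't': [0.4951, 0.2671, 0.9963]}
top {'mtx': [[495.4944, 0.0, 257.6345], [0.0, 495.4944, 191.5457], [0.0, 0.0, 1.0]], 'k1': -0.1461, 'R': [[0.0037, -0.9998, -0.0171], [-0.983, -0.0005, -0.1835], [0.1835, 0.0175, -0.9829]], 't': [0.2606, 0.5541, 1.2804]}
wrist {'mtx': [[288.6514, 0.0, 253.2196], [0.0, 288.6514, 188.4606], [0.0, 0.0, 1.0]], 'k1': -0.066, 'tool_from_camera': [[-0.0004, 0.956, 0.2933, -0.074], [0.0007, -0.2933, 0.956, -0.1695], [1.0, 0.0006, -0.0006, -0.0003], [0.0, 0.0, 0.0, 1.0]]}
```

View pics/scene0.png

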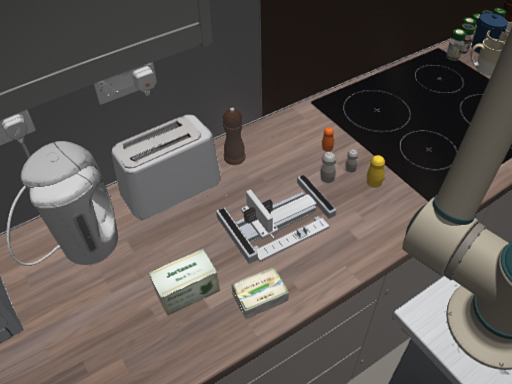

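View pics/top0.png

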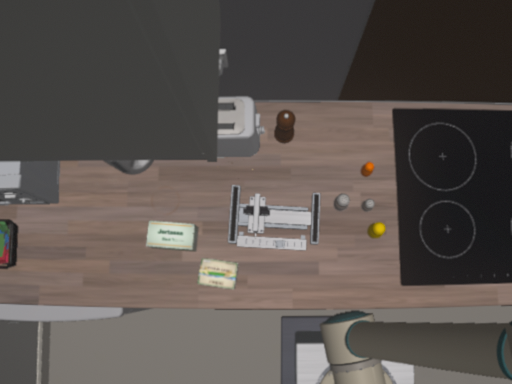

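View pics/wrist0.png

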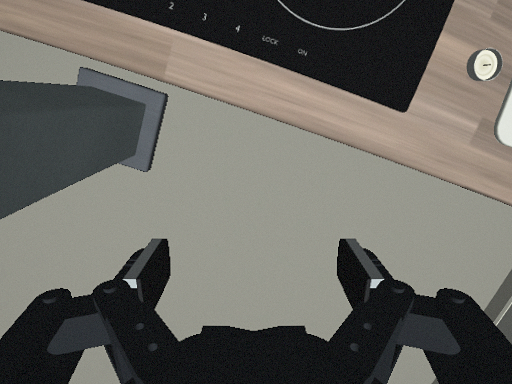

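The top view shows the rest at about (275,217). There are four shaker-like things: grey at (343,201), smaller grey at (369,204), orange at (369,168) and yellow at (379,229). Leaving out orange and yellow, the larger grey one at (343,201), just beyond the foot, fits. I'll enlarge to confirm.

```bash
cat > h.py <<'E'
import numpy as np,cv2
from rig import get_state,get_image
def ray(d,uv):
    p=cv2.undistortPoints(np.array([[uv]],float),d["mtx"],np.array([d["k1"],0,0,0,0.])) if False else None
    K=d["mtx"];x=(uv[0]-K[0][2])/K[0][0];y=(uv[1]-K[1][2])/K[1][1]
    rd=np.hypot(x,y);r=rd
    for _ in range(30): r=rd/(1+d["k1"]*r*r)
    f=r/rd if rd>0 else 1
    v=np.array([x*f,y*f,1.])
    R,t=cam(d)
    return -R.T@t, R.T@v
def q2R(q):
    from scipy.spatial.transform import Rotation as Ro
    return Ro.from_quat([q[1],q[2],q[3],q[0]]).as_matrix()
def cam(d):
    if "R" in d: return np.array(d["R"]),np.array(d["t"])
    s=d["state"];T=np.eye(4);T[:3,:3]=q2R(s["ee_rot"]);T[:3,3]=s["position"]
    W=np.linalg.inv(T@np.array(d["tool_from_camera"]))
    return W[:3,:3],W[:3,3]
def plane(d,uv,z):
    o,v=ray(d,uv); return o+v*(z-o[2])/v[2]
def proj(d,X):
    R,t=cam(d);c=R@np.array(X)+t;x,y=c[0]/c[2],c[1]/c[2];f=1+d["k1"]*(x*x+y*y);K=d["mtx"]
    return np.array([K[0][0]*x*f+K[0][2],K[1][1]*y*f+K[1][2]])
def tri(d1,u1,d2,u2):
    o1,v1=ray(d1,u1);o2,v2=ray(d2,u2);v1/=np.linalg.norm(v1);v2/=np.linalg.norm(v2)
    a=np.linalg.lstsq(np.stack([v1,-v2],1),o2-o1,rcond=None)[0]
    p,q=o1+a[0]*v1,o2+a[1]*v2
    return (p+q)/2,np.linalg.norm(p-q)
def grab(n):
    s=get_state();d=get_image(n);d["state"]=s;return d
def crop(d,u,v,w,h,k,fn):
    c=d["color"][v:v+h,u:u+w];cv2.imwrite(fn,cv2.resize(c,None,fx=k,fy=k,interpolation=cv2.INTER_CUBIC))
E
python3 - <<'E'
from h import *
d=grab("top");crop(d,220,150,175,110,4.5,"pics/topc.png");
e=grab("scene");crop(e,210,110,185,150,4,"pics/scenec.png")
import pickle;pickle.dump((d,e),open("im0.pkl","wb"))
E
```

```text
(no output)
```

View pics/topc.png

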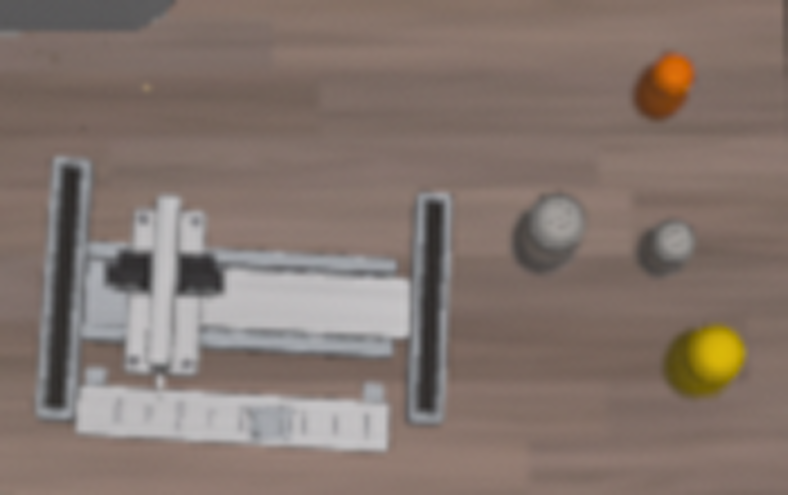

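View pics/scenec.png

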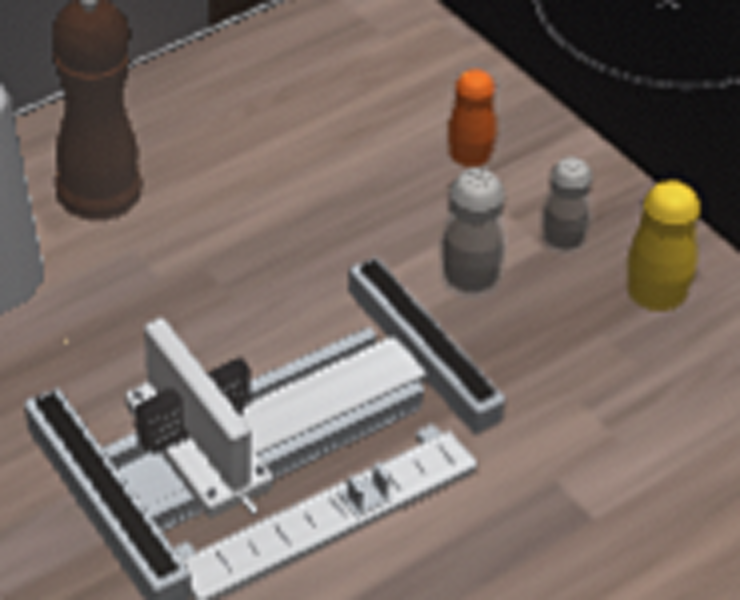

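The crops confirm the larger grey shaker: top view about (344,200), scene view about (329,157). The clip is at about top (279.5,244). Now I'll measure.

Run:
```python
from h import *
import pickle;d,e=pickle.load(open("im0.pkl","rb"))
T=lambda u,v:(220+(u+.5)/4.5-.5,150+(v+.5)/4.5-.5)
S=lambda u,v:(210+(u+.5)/4-.5,110+(v+.5)/4-.5)
np.set_printoptions(precision=4,suppress=True)
# cap top: shaker
print("shaker tri",tri(d,T(560,218),e,S(479,183)), "plane",plane(d,T(560,218),.088),plane(e,S(479,183),.088))
print("shaker base scene", plane(e,S(472,270),0.02))
fe=[plane(d,T(168,198),.085),plane(d,T(160,370),.085)]
print("fin ends",fe, plane(e,S(155,325),.085),plane(e,S(242,432),.085))
print("bar",[plane(d,T(*p),.031) for p in((55,158),(90,161),(73,417),(37,413))])
print("foot",[plane(d,T(*p),.037) for p in((419,195),(451,197),(442,421),(410,419))])
print("clip",plane(d,T(268,424),.025))
print("flange",[plane(d,T(*p),.02) for p in((80,388),(388,405),(386,450),(77,432))])
for n,p in dict(small=(670,238),yellow=(715,352),orange=(675,72)).items(): print(n,plane(d,T(*p),.07))
```

```text
shaker tri (array([0.5308, 0.034 , 0.0829]), np.float64(0.00023144169517491162)) plane [0.5299 0.0347 0.088 ] [0.5269 0.0379 0.088 ]
shaker base scene [0.52   0.0417 0.02  ]
fin ends [array([0.5422, 0.263 , 0.085 ]), array([0.4415, 0.2672, 0.085 ])] [0.541  0.2646 0.085 ] [0.4469 0.2685 0.085 ]
bar [array([0.5768, 0.3332, 0.031 ]), array([0.5749, 0.3118, 0.031 ]), array([0.4187, 0.3204, 0.031 ]), array([0.421, 0.342, 0.031])]
foot [array([0.5528, 0.112 , 0.037 ]), array([0.5516, 0.0926, 0.037 ]), array([0.4161, 0.1003, 0.037 ]), array([0.4173, 0.1194, 0.037 ])]
clip [0.4153 0.2036 0.025 ]
flange [array([0.4372, 0.317 , 0.02  ]), array([0.4271, 0.131 , 0.02  ]), array([0.4   , 0.1325, 0.02  ]), array([0.4106, 0.3186, 0.02  ])]
small [ 0.521  -0.0332  0.07  ]
yellow [ 0.4533 -0.0576  0.07  ]
orange [ 0.6217 -0.0401  0.07  ]
```

```bash
cat > go.py <<'E'
import sys
from h import *
from scipy.spatial.transform import Rotation as Ro
# target tcp xyz, jaw yaw deg (direction of tool z in world, mod 180) -> shift/turn
def go(p,yaw):
    s=get_state();R=q2R(s["ee_rot"])
    best=None
    for k in(0,180,-180):
        a=np.radians(yaw+k);z=np.array([np.cos(a),np.sin(a),0]);y=np.array([0,0,-1.]);x=np.cross(y,z)
        rv=Ro.from_matrix(R.T@np.stack([x,y,z],1)).as_rotvec()
        if best is None or np.linalg.norm(rv)<np.linalg.norm(best):best=rv
    print("pos",np.round(s["position"],4),"tx,y,z world\n",np.round(R,3))
    print("shift cm",np.round(R.T@(np.array(p)-s["position"])*100,2),"turn u",np.round(np.degrees(best)/8,3), "q6",s["qpos"][5],"t",s["clock"],"w",s["width"],"f",np.round(s["contact_force"],2))
if __name__=="__main__": go([float(v) for v in sys.argv[1:4]],float(sys.argv[4]))
E
python3 go.py 0.528 0.036 0.16 0
```

```text
pos [ 0.1829 -0.5449  0.2041] tx,y,z world
 [[-0.948 -0.     0.318]
 [-0.318  0.001 -0.948]
 [-0.    -1.    -0.001]]
shift cm [-51.2    4.45 -44.09] turn u [ 5.000e-03 -8.931e+00 -4.000e-03] q6 -0.12098505648886963 t 0.25 w 0.08567231072689768 f [0.22 0.95 0.09]
```

```bash
python3 -m jog '[0,-51.2,2,-44.1,0,-8.93,0, 0,-51.2,2,-44.1,0,-8.93,0, 0,-51.2,2,-44.1,0,-8.93,0, 0,-51.2,2,-44.1,0,-8.93,0, 0,-51.2,2,-44.1,0,-8.93,0, 0,-51.2,2,-44.1,0,-8.93,0, 0,-51.2,2,-44.1,0,-8.93,0, 0,-51.2,2,-44.1,0,-8.93,0, 0,-51.2,2,-44.1,0,-8.93,0, 0,-51.2,2,-44.1,0,-8.93,0, 0,-51.2,2,-44.1,0,-8.93,0, 0,-51.2,2,-44.1,0,-8.93,0]' 40; python3 -m jog '[0,0,0,0,0,0,0,0,0,0,0,0,0,0]'; python3 go.py 0.528 0.036 0.16 0; python3 -c "
from h import *
d=grab('wrist');cv2.imwrite('pics/w1.png',d['color'])
for z in (0,.09): print(proj(d,[.528,.036,z]))"
```

```text
clock: 1.75
position: [0.5293, 0.0388, 0.184]
ee_rot: [0.501, -0.501, 0.499, -0.499]
contact_force: [-0.5, -1.2, 0.9]
width: 0.0854
clock: 2.0
position: [0.5273, 0.0346, 0.1845]
ee_rot: [-0.499, 0.5, -0.5, 0.5]
contact_force: [0.5, -0.7, 0.5]
width: 0.0853
pos [0.5273 0.0346 0.1845] tx,y,z world
 [[-0.002 -0.     1.   ]
 [-1.    -0.001 -0.002]
 [ 0.001 -1.    -0.   ]]
shift cm [-0.14  2.45  0.07] turn u [ 0.003 -0.012  0.004] q6 -0.06379383277470256 t 2.0 w 0.08532910401957648 f [ 0.54 -0.7   0.54]
[254.56279364 161.70701682]
[254.85571407 181.03309121]
```

View pics/w1.png

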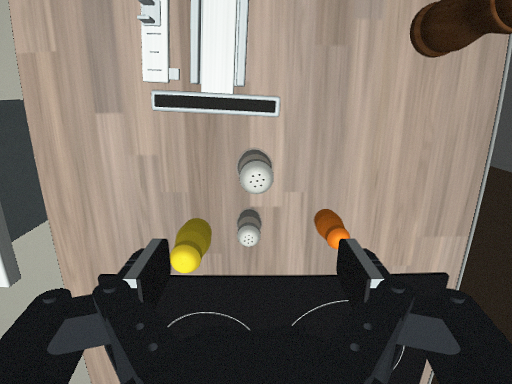

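```bash
python3 -m jog '[0,-0.3,5,0.1,0,0,0, 0,-0.3,10,0.1,0,0,0, 0,-0.3,13,0.1,0,0,0, 0,-0.3,15.5,0.1,0,0,0, 0,-0.3,15.8,0.1,0,0,0, 0,-0.3,15.8,0.1,0,0,0]'; python3 -c "
from h import *
d=grab('wrist');cv2.imwrite('pics/w2.png',d['color'])"
```

```text
clock: 2.8
position: [0.5295, 0.0381, 0.0272]
ee_rot: [-0.5, 0.499, -0.5, 0.501]
contact_force: [0.4, 0.3, 0.4]
width: 0.0849
```

View pics/w2.png

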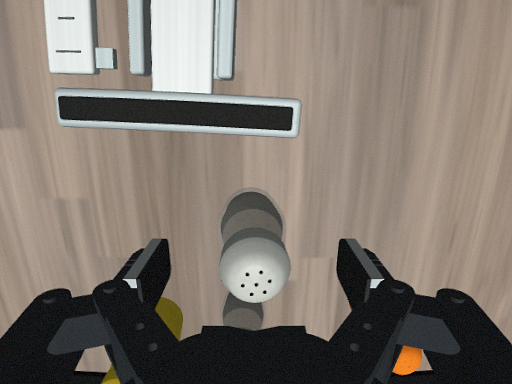

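The shaker stands centred between the open fingers (cap at 255,268). I'll close.

```bash
python3 -m jog '[255,0,0,0,0,0,0,255,0,0,0,0,0,0,255,0,0,0,0,0,0,255,0,0,0,0,0,0,255,0,0,0,0,0,0,255,0,0,0,0,0,0]' 35
```

```text
clock: 3.6
position: [0.5292, 0.039, 0.0272]
ee_rot: [-0.5, 0.5, -0.5, 0.5]
contact_force: [-1.2, 0.7, 6.1]
width: 0.0329
```

```bash
python3 -m jog '[255,0,-1,0,0,0,0,255,0,-3,0,0,0,0,255,0,-6,0,0,0,0,255,0,-9,0,0,0,0,255,0,-11,0,0,0,0,255,0,-11,0,0,0,0,255,0,-11,0,0,0,0]'; python3 -c "
from h import *
d=grab('wrist');cv2.imwrite('pics/w3.png',d['color'])
d=grab('scene');crop(d,210,60,185,150,4,'pics/s3.png')"
```

```text
clock: 4.47
position: [0.5282, 0.0389, 0.1357]
ee_rot: [0.5, -0.5, 0.5, -0.5]
contact_force: [-0.7, -0.7, -0.6]
width: 0.0324
```

View pics/w3.png

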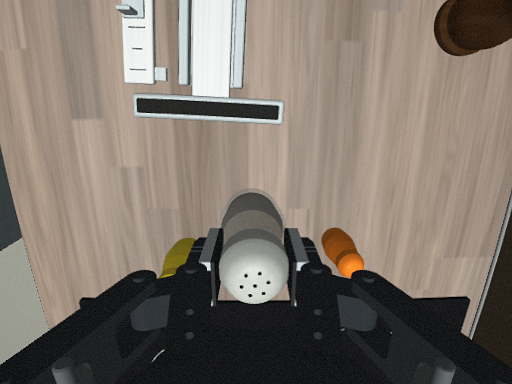

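View pics/s3.png

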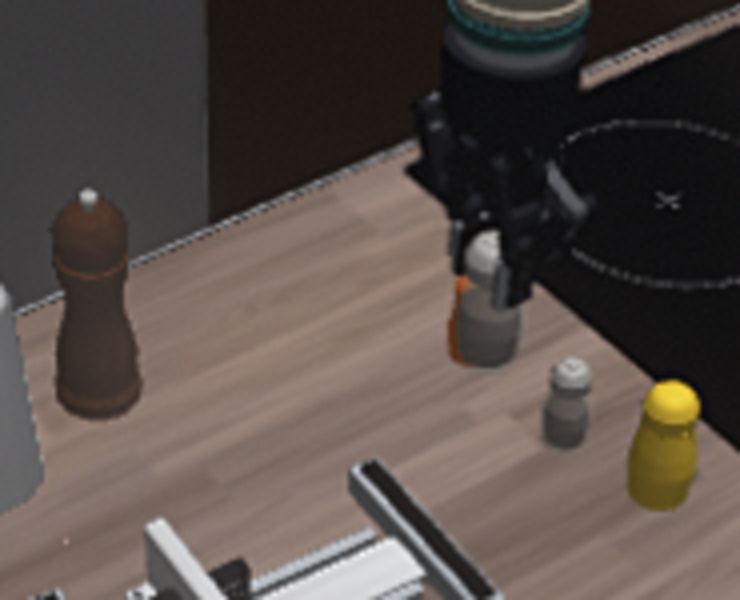

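```bash
python3 -m jog '[255,-2,0,4,0,0,0,255,-4,0,8,0,0,0,255,-4,0,11.5,0,0,0,255,-4,0,11.5,0,0,0,255,-4,4,11.5,0,0,0,255,-4,7,11.5,0,0,0,255,-4,7,11.5,0,0,0,255,-4,7,11.5,0,0,0]'; python3 -c "
from h import *
d=grab('scene');crop(d,210,60,185,150,4,'pics/s4.png')"
```

```text
clock: 5.58
position: [0.6442, 0.0788, 0.0672]
ee_rot: [-0.5, 0.5, -0.5, 0.5]
contact_force: [0.7, 0.5, -0.6]
width: 0.0328
```

View pics/s4.png

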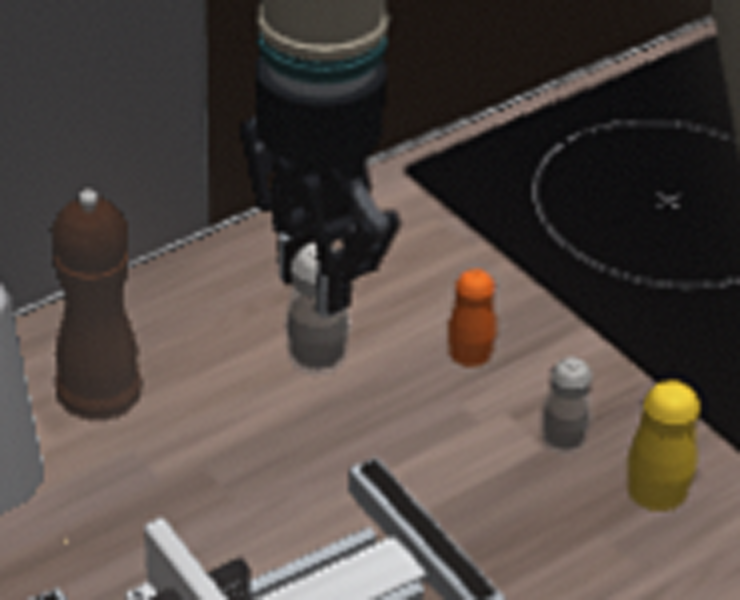

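```bash
python3 -m jog '[255,0,2,0,0,0,0,255,0,3.3,0,0,0,0,255,0,3.6,0,0,0,0,255,0,3.8,0,0,0,0,255,0,3.9,0,0,0,0,255,0,3.9,0,0,0,0,255,0,3.9,0,0,0,0]'
```

```text
clock: 6.5
position: [0.6442, 0.0788, 0.0278]
ee_rot: [-0.5, 0.5, -0.5, 0.5]
contact_force: [-0.1, 0.0, -1.4]
width: 0.0328
```

```bash
python3 -m jog '[255,0,0.1,0,0,0,0,255,0,0.15,0,0,0,0,255,0,0.15,0,0,0,0]'; python3 -m jog '[255,0,0.1,0,0,0,0,255,0,0.15,0,0,0,0,255,0,0.15,0,0,0,0]'
```

```text
clock: 6.88
position: [0.6445, 0.079, 0.0273]
ee_rot: [-0.5, 0.5, -0.5, 0.5]
contact_force: [-1.7, 1.2, 5.6]
width: 0.0325
clock: 7.25
position: [0.6447, 0.079, 0.0273]
ee_rot: [0.501, -0.499, 0.499, -0.501]
contact_force: [-2.9, 0.3, 12.3]
width: 0.0328
```

```bash
python3 -m jog '[255,0,-0.2,0,0,0,0,200,0,-0.2,0,0,0,0,120,0,-0.2,0,0,0,0,60,0,-0.2,0,0,0,0,0,0,-0.2,0,0,0,0,0,0,-0.2,0,0,0,0,0,0,-0.2,0,0,0,0]' 20; python3 -m jog '[0,0,-2,0,0,0,0,0,0,-6,0,0,0,0,0,0,-11,0,0,0,0,0,0,-16,0,0,0,0,0,0,-16,0,0,0,0]'; python3 -c "
from h import *
d=grab('scene');crop(d,210,60,185,150,4,'pics/s5.png')"
```

```text
clock: 8.12
position: [0.644, 0.0787, 0.0263]
ee_rot: [0.5, -0.5, 0.5, -0.5]
contact_force: [0.1, 0.3, 0.6]
width: 0.0851
clock: 8.75
position: [0.6471, 0.0789, 0.1919]
ee_rot: [0.503, -0.497, 0.497, -0.503]
contact_force: [0.9, -0.3, -0.3]
width: 0.0853
```

View pics/s5.png

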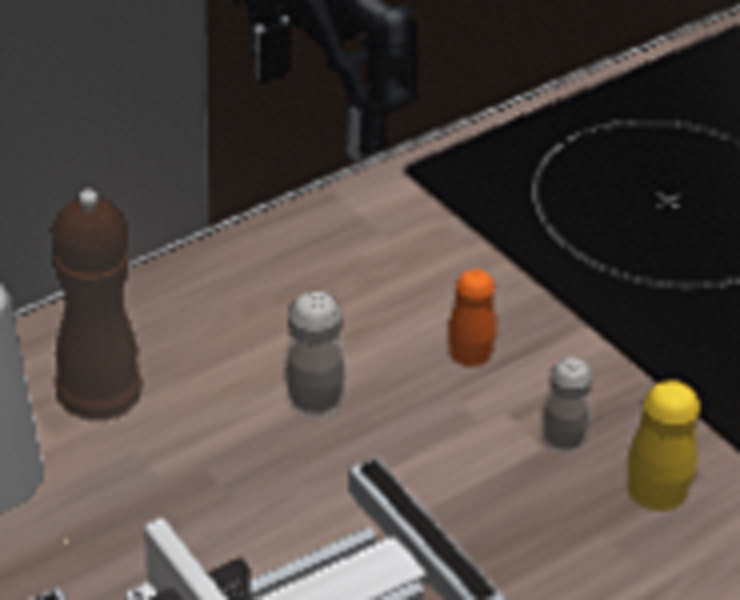

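The shaker stands upright at about (0.645, 0.079), and the neighbours are undisturbed. Next I'll go above the rest and look.

```bash
python3 go.py 0.43 0.22 0.24 87.2
```

```text
pos [0.6453 0.0788 0.189 ] tx,y,z world
 [[-0.     0.005  1.   ]
 [-1.    -0.    -0.   ]
 [ 0.    -1.     0.005]]
shift cm [-14.11  -5.21 -21.5 ] turn u [ -0.029 -10.901   0.028] q6 0.01481373495465051 t 8.8 w 0.08512488903418845 f [ 0.37 -0.11 -0.12]
```

```bash
python3 -m jog '[0,0,-5.2,-8,0,-1,0,0,-5,-5.2,-15,0,-3,0,0,-14.1,-5.2,-21.5,0,-10.9,0,0,-14.1,-5.2,-21.5,0,-10.9,0,0,-14.1,-5.2,-21.5,0,-10.9,0,0,-14.1,-5.2,-21.5,0,-10.9,0,0,-14.1,-5.2,-21.5,0,-10.9,0,0,-14.1,-5.2,-21.5,0,-10.9,0,0,-14.1,-5.2,-21.5,0,-10.9,0,0,-14.1,-5.2,-21.5,0,-10.9,0,0,-14.1,-5.2,-21.5,0,-10.9,0,0,-14.1,-5.2,-21.5,0,-10.9,0]'; python3 go.py 0.43 0.22 0.24 87.2; python3 -c "
from h import *
import pickle
d=grab('wrist');crop(d,0,0,512,384,1.5,'pics/w6.png');pickle.dump(d,open('w6.pkl','wb'))"
```

```text
clock: 10.3
position: [0.4289, 0.2197, 0.2381]
ee_rot: [-0.707, 0.707, -0.018, 0.017]
contact_force: [-0.2, 0.3, 0.1]
width: 0.0854
pos [0.4289 0.2197 0.2381] tx,y,z world
 [[ 0.999 -0.001  0.05 ]
 [-0.05  -0.     0.999]
 [-0.001 -1.    -0.   ]]
shift cm [ 0.11 -0.19  0.03] turn u [ 0.003 -0.005 -0.004] q6 -1.192075091942055 t 10.3 w 0.08539927340525291 f [-0.16  0.35  0.13]
```

View pics/w6.png

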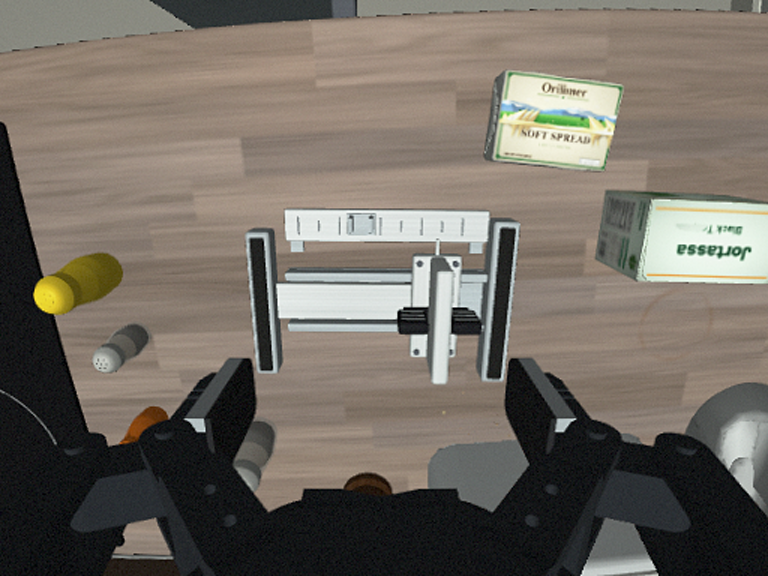

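Run:
```python
from h import *
import pickle;d=pickle.load(open("w6.pkl","rb"))
crop(d,160,130,190,130,4.2,'pics/w6c.png')
```

```text
(no output)
```

View pics/w6c.png

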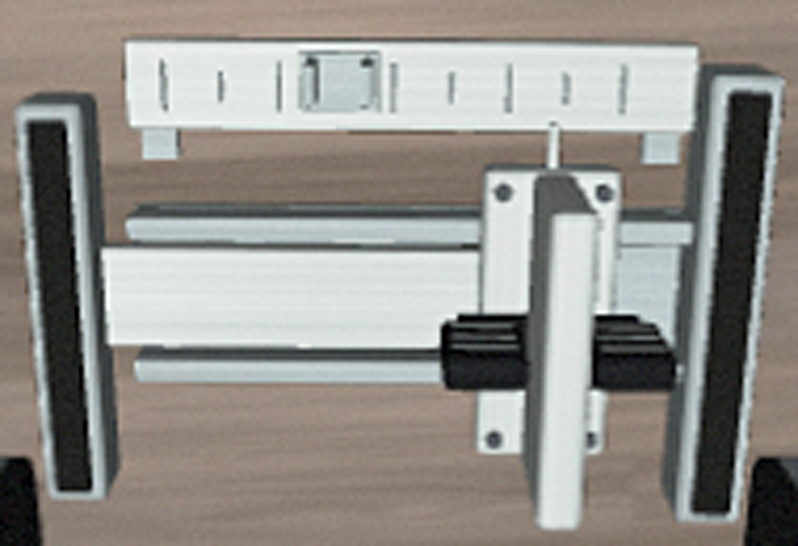

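Run:
```python
from h import *
import pickle;d=pickle.load(open("w6.pkl","rb"));np.set_printoptions(precision=4,suppress=True)
C=lambda u,v:(160+(u+.5)/4.2-.5,130+(v+.5)/4.2-.5)
P=lambda u,v,z:plane(d,C(u,v),z)[:2]
n,f=P(576,213,.085),P(559,526,.085)
print("fin",n,f,f-n,np.degrees(np.arctan2(*(f-n)[::-1])))
print("pointer",P(553,124,.03))
a,b=P(125,40,.021),P(697,45,.021);print("flange",a,b,np.linalg.norm(b-a),np.degrees(np.arctan2(*(b-a)[::-1]))-90)
bar=[P(712,82,.031),P(783,80,.031),P(738,522,.031),P(678,520,.031)];print("bar",bar,np.mean(bar,0),np.degrees(np.arctan2(*(bar[3]-bar[0])[::-1])),np.degrees(np.arctan2(*(bar[2]-bar[1])[::-1])))
ft=[P(17,108,.037),P(92,100,.037),P(108,497,.037),P(50,497,.037)];print("foot",ft,np.mean(ft,0))
print("clip plate", [P(300,53,.022),P(380,53,.022),P(380,110,.022),P(300,110,.022)])
s=(np.mean(bar,0)-np.mean(ft,0));print(s,np.linalg.norm(s),np.degrees(np.arctan2(-s[0],s[1])))
```

```text
fin [0.4445 0.2697] [0.5419 0.2643] [ 0.0974 -0.0054] -3.2003657444238596
pointer [0.4304 0.2705]
flange [0.3983 0.1359] [0.4088 0.318 ] 0.1823809879770768 -3.3001787744756825
bar [array([0.4191, 0.3205]), array([0.4195, 0.343 ]), array([0.5753, 0.3343]), array([0.5733, 0.313 ])] [0.4968 0.3277] -2.7913488145049694 -3.1970734983006612
foot [array([0.4155, 0.1034]), array([0.4143, 0.1273]), array([0.5512, 0.1159]), array([0.5504, 0.0958])] [0.4829 0.1106]
clip plate [array([0.4052, 0.1915]), array([0.4064, 0.2168]), array([0.4248, 0.2159]), array([0.4235, 0.1902])]
[0.014  0.2171] 0.21757864946305794 -3.6766861466842506
```

```bash
python3 go.py 0.465 0.2675 0.05 86.9
```

```text
pos [0.429  0.2198 0.2382] tx,y,z world
 [[ 0.999 -0.     0.049]
 [-0.049 -0.     0.999]
 [-0.    -1.    -0.   ]]
shift cm [ 3.37 18.82  4.95] turn u [ 0.002  0.033 -0.003] q6 -1.1921960416700228 t 10.35 w 0.08514973414068336 f [-0.41  0.39  0.02]
```

```bash
python3 -m jog '[0,3.4,3,4.95,0,0.03,0,0,3.4,8,4.95,0,0.03,0,0,3.4,12,4.95,0,0.03,0,0,3.4,12,4.95,0,0.03,0,0,3.4,12,4.95,0,0.03,0]'; python3 -c "
from h import *
import pickle
d=grab('wrist');crop(d,0,0,512,384,1.5,'pics/w7.png');pickle.dump(d,open('w7.pkl','wb'))"
```

```text
clock: 10.98
position: [0.4666, 0.2681, 0.1199]
ee_rot: [0.707, -0.707, 0.018, -0.02]
contact_force: [0.2, 1.0, 0.3]
width: 0.085
```

View pics/w7.png

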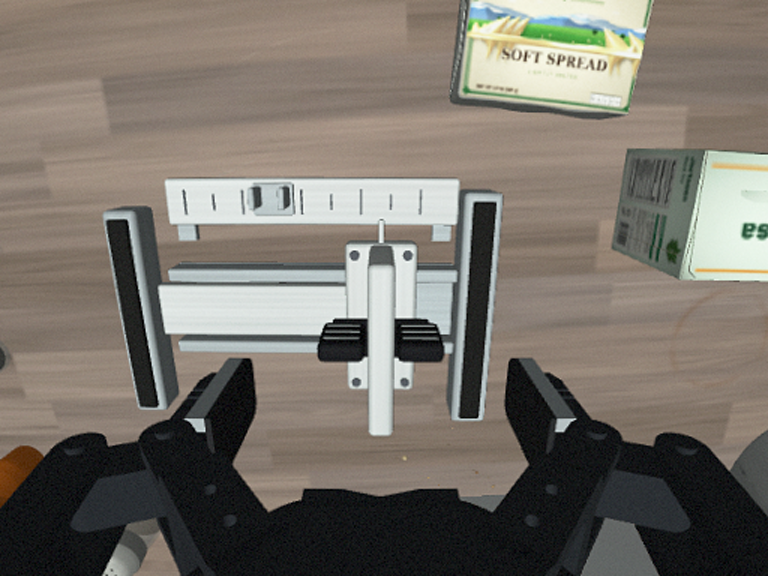

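```bash
python3 -c "
from h import *
import pickle
d=pickle.load(open('w7.pkl','rb'));crop(d,100,100,220,100,3.6,'pics/w7c.png')
print(proj(d,[.465,.2675,.05])*1.5)"; python3 -m jog '[0,0,2,0,0,0,0,0,0,4,0,0,0,0,0,0,6,0,0,0,0,0,0,7,0,0,0,0,0,0,7,0,0,0,0]'; python3 -c "
from h import *
import pickle
d=grab('wrist');crop(d,0,0,512,384,1.5,'pics/w8.png');pickle.dump(d,open('w8.pkl','wb'))"
```

```text
[378.23004716 283.54595371]
clock: 11.65
position: [0.466, 0.2678, 0.0492]
ee_rot: [0.707, -0.707, 0.018, -0.019]
contact_force: [-1.0, 0.0, 0.2]
width: 0.0855
```

View pics/w7c.png

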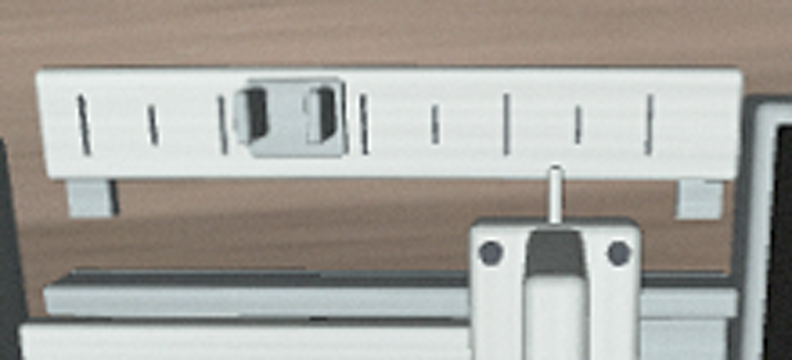

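View pics/w8.png

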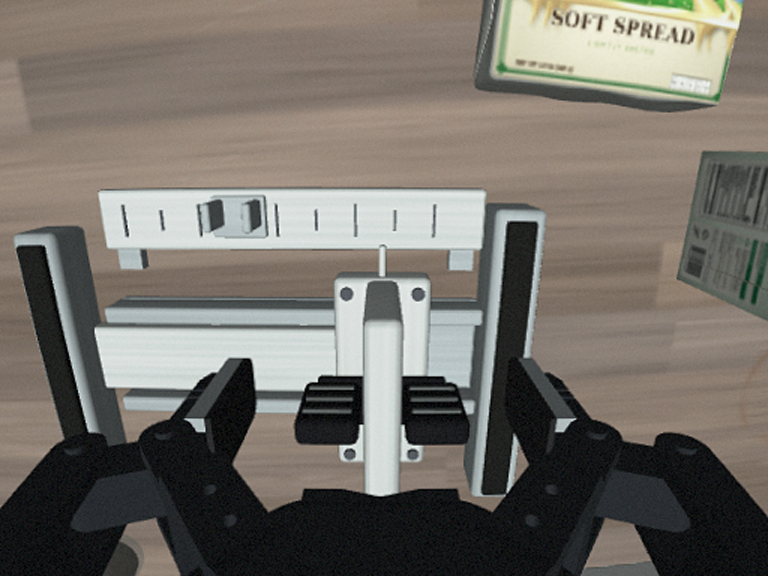

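```bash
python3 -c "
from h import *
import pickle
d=pickle.load(open('w7.pkl','rb'))
C=lambda u,v:(100+(u+.5)/3.6-.5,100+(v+.5)/3.6-.5)
a=plane(d,C(235,113),.032);b=plane(d,C(319,113),.032);p=plane(d,C(555,170),.03);pb=plane(d,C(555,215),.03)
y=np.array([.0541,.9985,0])
print(a,b,(b-a)@y,p,pb,'q',(p-(a+b)/2)@y,(pb-(a+b)/2)@y)
d=pickle.load(open('w8.pkl','rb'))
C=lambda u,v:(u/1.5,v/1.5)
a=plane(d,C(202,218),.032);b=plane(d,C(254,218),.032);p=plane(d,C(382,248),.03)
print(a,b,(b-a)@y,p,'q',(p-(a+b)/2)@y)
"
python3 -m jog '[255,0,0,0,0,0,0,255,0,0,0,0,0,0,255,0,0,0,0,0,0,255,0,0,0,0,0,0,255,0,0,0,0,0,0,255,0,0,0,0,0,0,255,0,0,0,0,0,0]' 50;python3 -c "
from h import *
import pickle
d=grab('wrist');crop(d,0,0,512,384,1.5,'pics/w9.png');pickle.dump(d,open('w9.pkl','wb'))"
```

```text
[0.41272952 0.19288775 0.032     ] [0.41398217 0.21367389 0.032     ] 0.020822728738376754 [0.43153953 0.27075806 0.03      ] [0.44297207 0.27015837 0.03      ] q 0.06835975583195321 0.06837947378810248
[0.41407878 0.19298373 0.032     ] [0.4154618  0.21593192 0.032     ] 0.022988588988764814 [0.43222264 0.27068915 0.03      ] q 0.06707615205034799
clock: 12.58
position: [0.4656, 0.2682, 0.0488]
ee_rot: [0.707, -0.706, 0.019, -0.019]
contact_force: [-1.1, 2.9, 4.8]
width: 0.0123
```

View pics/w9.png

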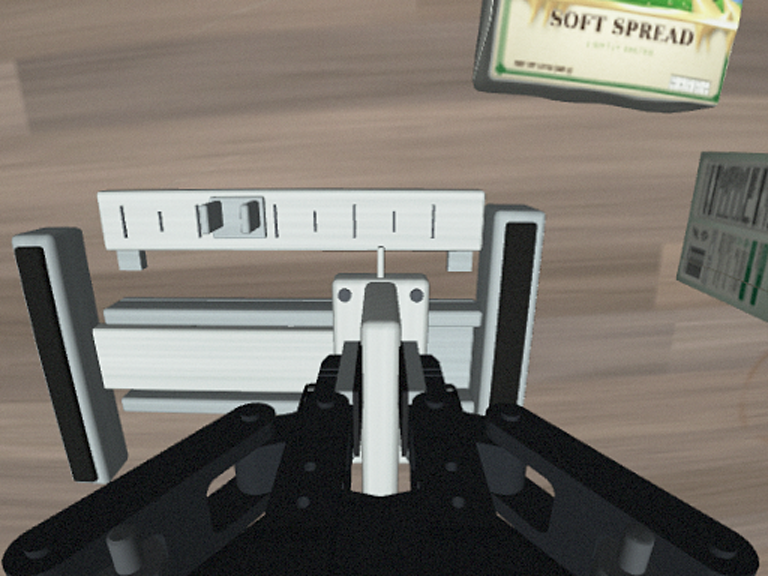

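```bash
python3 -m jog '[255,0,0,-0.5,0,0,0,255,0,0,-1.5,0,0,0,255,0,0,-2.5,0,0,0,255,0,0,-3.5,0,0,0,255,0,0,-4.5,0,0,0,255,0,0,-5.3,0,0,0,255,0,0,-6,0,0,0,255,0,0,-6.5,0,0,0,255,0,0,-6.7,0,0,0,255,0,0,-6.7,0,0,0,255,0,0,-6.7,0,0,0]';python3 -c "
from h import *
import pickle
d=grab('wrist');crop(d,0,0,512,384,1.5,'pics/w10.png');pickle.dump(d,open('w10.pkl','wb'))
crop(d,180,110,140,100,5,'pics/w10c.png')"
```

```text
clock: 14.0
position: [0.4616, 0.2007, 0.0488]
ee_rot: [0.707, -0.707, 0.019, -0.019]
contact_force: [-1.7, 3.0, 6.0]
width: 0.0125
```

View pics/w10.png

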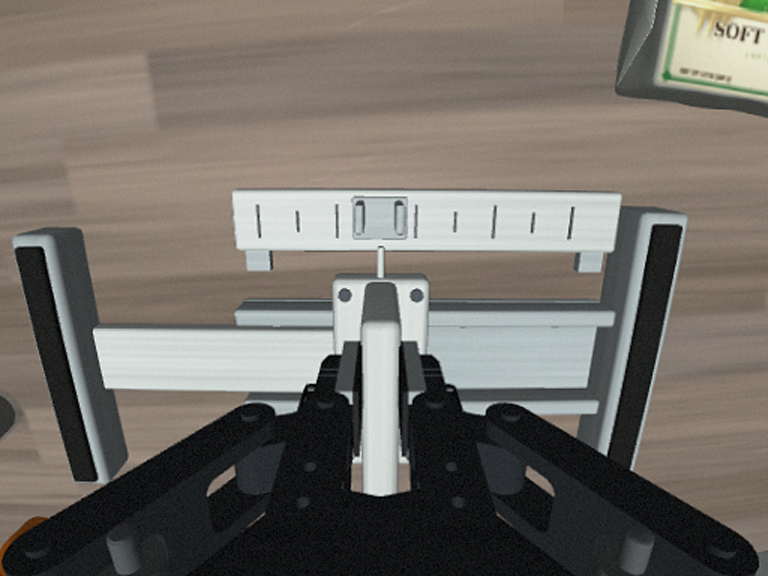

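View pics/w10c.png

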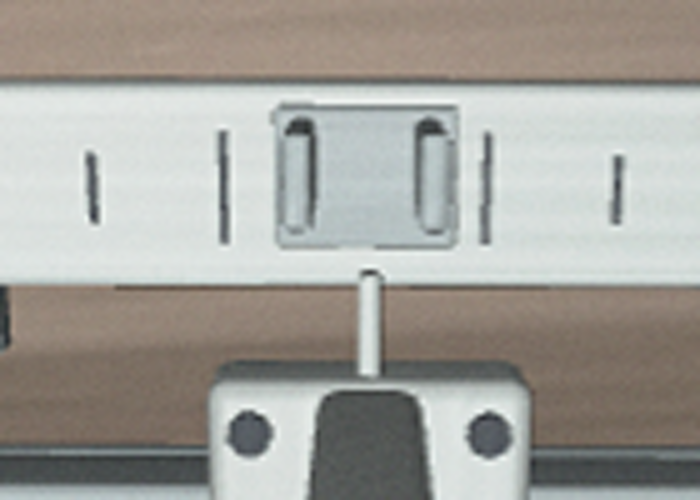

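The pointer is at crop u=369.5 and the prong midpoint at u≈367, so it is about 0.3 mm off and between the prongs. I'll loosen slightly while shifting outward so the inner finger keeps holding the leg.

```bash
python3 -m jog '[205,0,0,-0.15,0,0,0,205,0,0,-0.25,0,0,0,205,0,0,-0.25,0,0,0,205,0,0,-0.25,0,0,0]' 30;python3 -c "
from h import *
d=grab('wrist');crop(d,180,110,140,100,5,'pics/w11c.png')"
```

```text
clock: 14.55
position: [0.4616, 0.1982, 0.0483]
ee_rot: [-0.707, 0.707, -0.019, 0.019]
contact_force: [-0.5, 3.6, 1.7]
width: 0.0166
```

View pics/w11c.png

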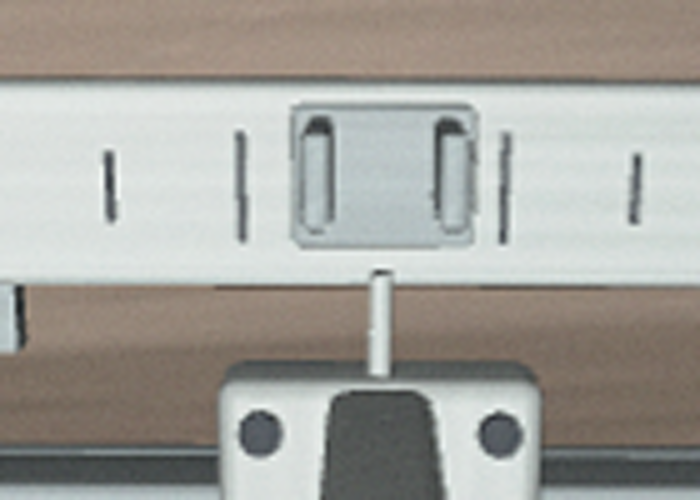

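```bash
python3 -m jog '[205,0.5,0,0.05,0,0,0,205,1,0,0.05,0,0,0,205,1.5,0,0.05,0,0,0,205,2,0,0.05,0,0,0,205,2.5,0,0.05,0,0,0,205,2.5,0,0.05,0,0,0]';python3 -c "
from h import *
d=grab('wrist');crop(d,0,0,512,384,1.5,'pics/w12.png')"
```

```text
clock: 15.35
position: [0.488, 0.1974, 0.0485]
ee_rot: [0.707, -0.707, 0.018, -0.019]
contact_force: [0.5, 2.7, -2.7]
width: 0.0169
```

View pics/w12.png

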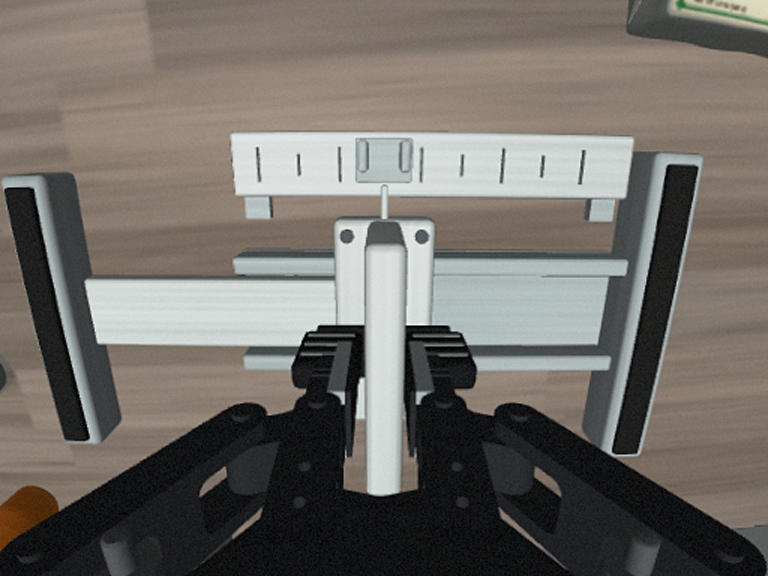

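```bash
python3 -c "
from h import *
d=grab('wrist');crop(d,180,190,150,100,5,'pics/w12c.png')
s=d['state'];R=q2R(s['ee_rot']);p=np.array(s['position'])
print(p,s['contact_force'],s['moment'])
for n,t in dict(tip_in_near=(-.011,0,.009),tip_in_far=(.011,0,.009),tip_out_near=(-.011,0,.023),up_in_near=(-.011,-.02,.009),up40=(-.011,-.04,.009)).items(): print(n,proj(d,p+R@np.array(t))*1.5)
c=np.array([.493,.266,0])-.0675*np.array([.0541,.9985,0]);ax=np.array([.9985,-.0541,0]);ay=np.array([.0541,.9985,0])
for x in(-6,0,6,12):
  for y in(9.5,35.5):
    print('ear',x,y,proj(d,c+ax*x/1e3+ay*y/1e3+[0,0,.073])*1.5)
print('fin',proj(d,c-ax*.05+[0,0,.085])*1.5,proj(d,c+ax*.05+[0,0,.085])*1.5)
"
```

```text
[0.48805213 0.19737888 0.04851186] [ 1.04119021  2.90032131 -1.86294749] [ 0.53562313 -0.06513778 -0.03509648]
tip_in_near [400.96945555 311.46667853]
tip_in_far [400.18843741 358.96641198]
tip_out_near [434.41059615 311.44940343]
up_in_near [403.47714541 330.44424972]
up40 [406.64345196 354.45516126]
ear -6 9.5 [408.69712728 351.0177921 ]
ear -6 35.5 [478.88722212 350.86270614]
ear 0 9.5 [408.33862937 365.59278311]
ear 0 35.5 [477.71382663 365.39369301]
ear 6 9.5 [407.98424939 379.8160207 ]
ear 6 35.5 [476.55297971 379.57584   ]
ear 12 9.5 [407.63410977 393.69390495]
ear 12 35.5 [475.40514622 393.41536308]
fin [383.69587268 239.85659166] [382.6235747  495.84282041]
```

View pics/w12c.png

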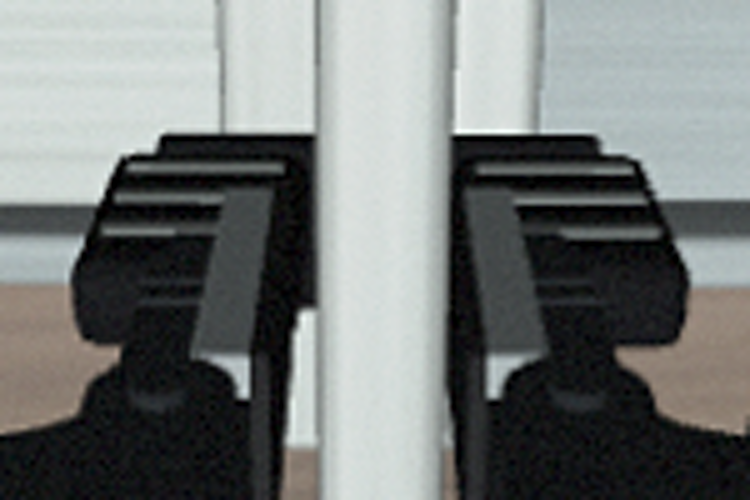

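```bash
python3 -c "
from h import *
d=grab('scene');crop(d,220,150,120,110,6.5,'pics/s12.png')
d=grab('top');crop(d,220,170,120,90,6.5,'pics/t12.png')
"
```

```text
(no output)
```

View pics/s12.png

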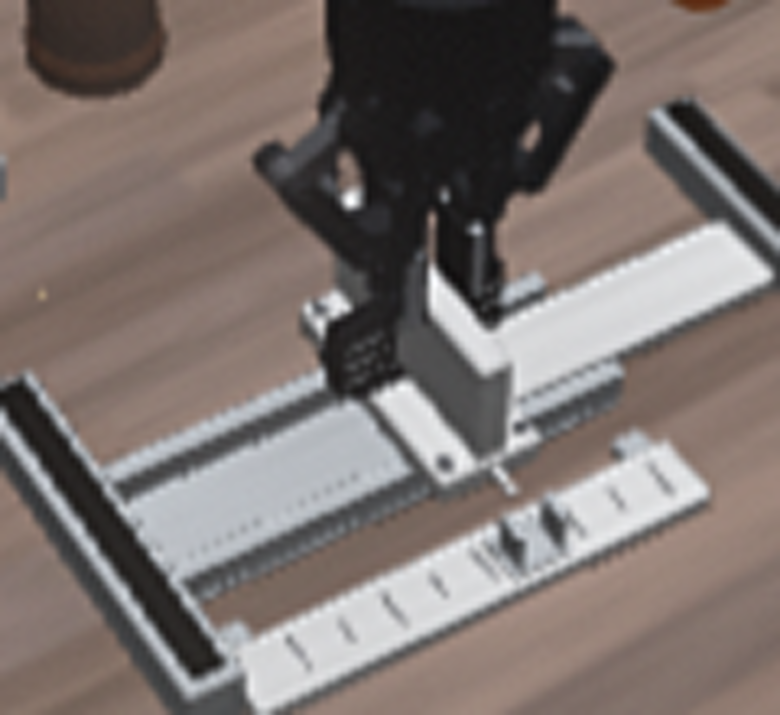

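```bash
python3 -c "
from h import *
import pickle
_,e=pickle.load(open('im0.pkl','rb'))
for uv in((293.7,137.5),(285,133)):
  o,v=ray(e,uv)
  for X in(.615,.625,.63): 
    print(uv,X,o+v*(X-o[0])/v[0])
print('s5 like tcp',proj(e,[.644-.0165,.079,.0672]),proj(e,[.644-.0165,.079-.011,.0672]))
"
```

```text
(293.7, 137.5) 0.615 [0.615      0.08245863 0.10425453]
(293.7, 137.5) 0.625 [0.625      0.07465248 0.0932742 ]
(293.7, 137.5) 0.63 [0.63       0.07074941 0.08778403]
(285, 133) 0.615 [0.615      0.10984985 0.1320788 ]
(285, 133) 0.625 [0.625      0.10241129 0.12147187]
(285, 133) 0.63 [0.63       0.09869201 0.1161684 ]
s5 like tcp [291.40218147 145.31034561] [294.86242515 143.6999752 ]
```

View pics/t12.png

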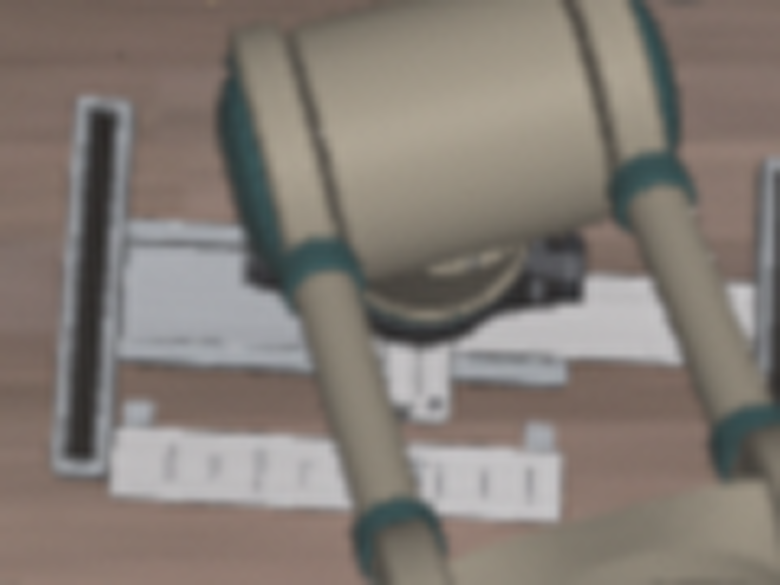

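The lever has not moved. Both the wrist view and the scene view put the visible fingertips about 25 mm higher than the reported TCP, so the fingers passed over the ears. I'll go back to the free near end and work lower, checking the forces.

```bash
python3 -m jog '[205,-0.7,0,0,0,0,0,205,-1.4,0,0,0,0,0,205,-2.1,0,0,0,0,0,205,-2.7,0,0,0,0,0,205,-2.7,0,0,0,0,0]';  python3 -m jog '[205,0,0.4,0,0,0,0,205,0,0.8,0,0,0,0,205,0,1.2,0,0,0,0,205,0,1.2,0,0,0,0]';python3 -c "
from h import *
d=grab('wrist');crop(d,0,0,512,384,1.5,'pics/w13.png')
d=grab('scene');crop(d,220,150,120,110,6.5,'pics/s13.png')"
```

```text
clock: 16.18
position: [0.459, 0.1992, 0.0489]
ee_rot: [0.707, -0.707, 0.019, -0.019]
contact_force: [0.1, 4.3, 2.9]
width: 0.0165
clock: 16.68
position: [0.4594, 0.1986, 0.0357]
ee_rot: [-0.707, 0.707, -0.019, 0.018]
contact_force: [1.8, 4.0, -3.2]
width: 0.0166
```

View pics/w13.png

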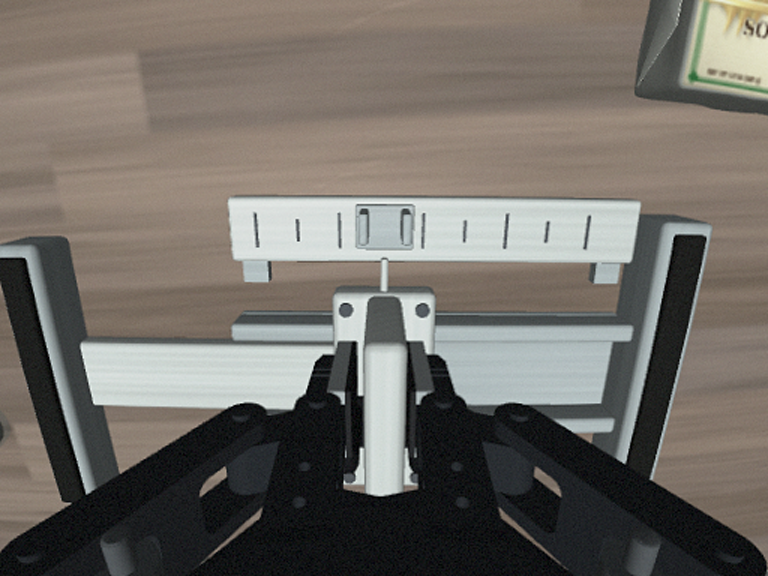

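View pics/s13.png

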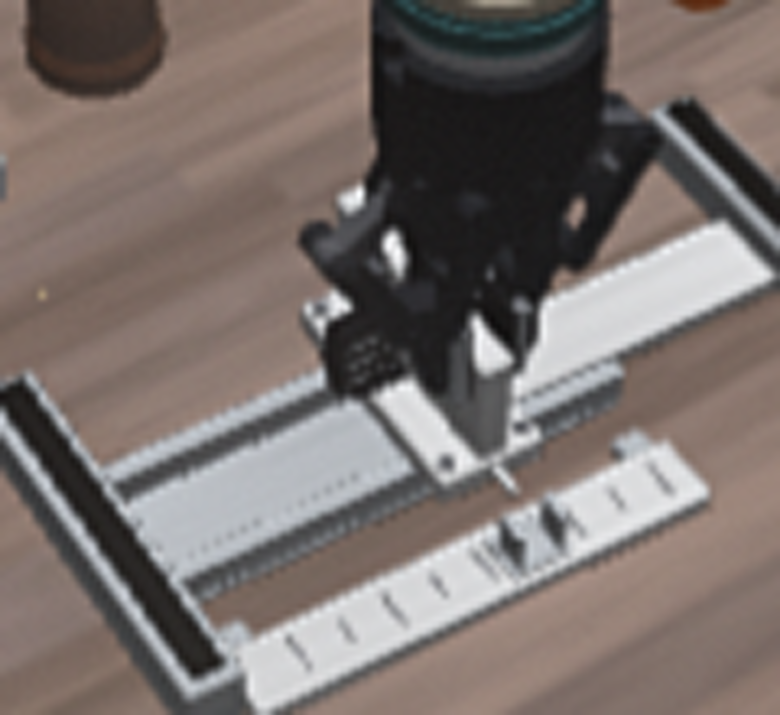

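```bash
python3 -m jog '[205,0,0.3,0,0,0,0,205,0.5,0.3,0,0,0,0,205,1,0.3,0,0,0,0,205,1.3,0.3,0,0,0,0,205,1.3,0.3,0,0,0,0]'; python3 -m jog '[205,0.3,0,0,0,0,0,205,0.6,0,0,0,0,0,205,0.9,0,0,0,0,0,205,0.9,0,0,0,0,0]';python3 -c "
from h import *
d=grab('wrist');crop(d,0,0,512,384,1.5,'pics/w14.png')"
```

```text
clock: 17.4
position: [0.4721, 0.1978, 0.033]
ee_rot: [-0.707, 0.707, -0.019, 0.018]
contact_force: [-1.3, 3.6, -1.5]
width: 0.0166
clock: 17.9
position: [0.4807, 0.1976, 0.0334]
ee_rot: [-0.707, 0.707, -0.02, 0.018]
contact_force: [-3.5, 3.1, 0.9]
width: 0.0173
```

View pics/w14.png

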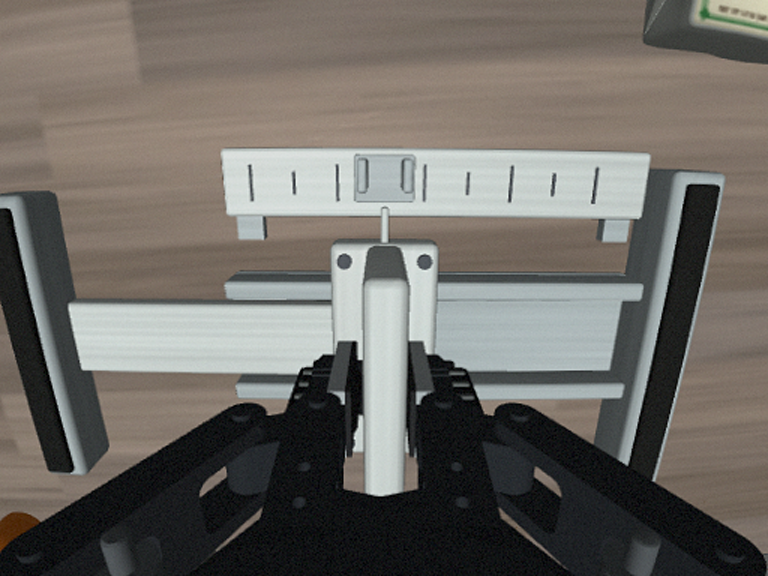

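The wrist view shows the pointer (384) midway between the prongs (363, 407). The x force is -3.5 N, so the lever is being pushed. I'll continue.

```bash
python3 -m jog '[205,0.4,0,0,0,0,0,205,0.9,0,0,0,0,0,205,1.4,0,0,0,0,0,205,1.9,0,0,0,0,0,205,2.4,0,0,0,0,0,205,2.7,0,0,0,0,0,205,2.7,0,0,0,0,0]'; python3 -m jog '[205,0.2,0,0,0,0,0,205,0.4,0,0,0,0,0,205,0.4,0,0,0,0,0]'
```

```text
clock: 18.82
position: [0.5077, 0.1961, 0.0333]
ee_rot: [-0.707, 0.707, -0.02, 0.018]
contact_force: [-4.4, 4.1, -0.1]
width: 0.0169
clock: 19.2
position: [0.5113, 0.1959, 0.0333]
ee_rot: [-0.707, 0.707, -0.02, 0.018]
contact_force: [-3.6, 3.2, 1.0]
width: 0.0167
```

```bash
python3 -m jog '[205,0.1,0,0,0,0,0,205,0.2,0,0,0,0,0,205,0.2,0,0,0,0,0]'; python3 -m jog '[205,0.1,0,0,0,0,0,205,0.2,0,0,0,0,0,205,0.2,0,0,0,0,0]';python3 -c "
from h import *
d=grab('wrist');crop(d,0,0,512,384,1.5,'pics/w15.png')"
```

```text
clock: 19.58
position: [0.513, 0.1958, 0.0333]
ee_rot: [-0.707, 0.707, -0.02, 0.018]
contact_force: [-5.1, 3.9, 1.1]
width: 0.0168
clock: 19.95
position: [0.5142, 0.1957, 0.0333]
ee_rot: [-0.707, 0.707, -0.021, 0.017]
contact_force: [-5.2, 3.9, 3.0]
width: 0.0169
```

View pics/w15.png

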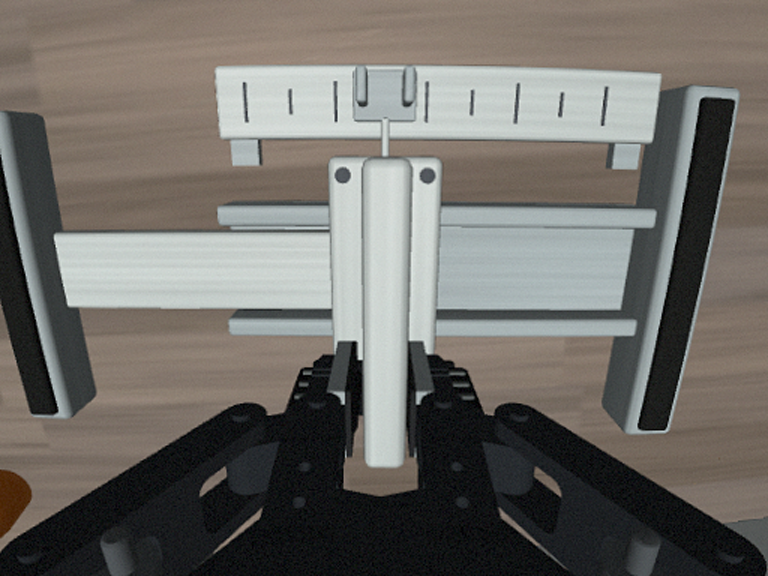

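```bash
python3 -m jog '[205,0.1,0,0,0,0,0,205,0.2,0,0,0,0,0,205,0.3,0,0,0,0,0,205,0.3,0,0,0,0,0]'; python3 -m jog '[205,0.1,0,0,0,0,0,205,0.2,0,0,0,0,0,205,0.3,0,0,0,0,0,205,0.3,0,0,0,0,0]'
```

```text
clock: 20.5
position: [0.5142, 0.1957, 0.0332]
ee_rot: [-0.707, 0.707, -0.023, 0.015]
contact_force: [-10.7, 4.7, 7.5]
width: 0.0168
clock: 21.0
position: [0.5141, 0.1955, 0.0331]
ee_rot: [-0.706, 0.707, -0.025, 0.013]
contact_force: [-16.3, 5.5, 10.5]
width: 0.0166
```

The stop is clear: the position is constant at x=0.514 while the force rises to 16 N. I'll relax the push and regrip firmly.

```bash
python3 -m jog '[205,-0.6,0,0,0,0,0,205,-0.75,0,0,0,0,0,230,-0.75,0,0.1,0,0,0,255,-0.75,0,0.2,0,0,0,255,-0.75,0,0.2,0,0,0,255,-0.75,0,0.2,0,0,0,255,-0.75,0,0.2,0,0,0,255,-0.75,0,0.2,0,0,0]' 60;python3 -c "
from h import *
d=grab('wrist');crop(d,0,0,512,384,1.5,'pics/w16.png')
crop(d,190,30,130,80,6,'pics/w16c.png')
d=grab('scene');crop(d,220,150,120,110,6.5,'pics/s16.png')"
```

```text
clock: 22.0
position: [0.5143, 0.198, 0.0335]
ee_rot: [0.707, -0.707, 0.02, -0.018]
contact_force: [-5.1, 3.9, 1.9]
width: 0.0128
```

View pics/w16.png

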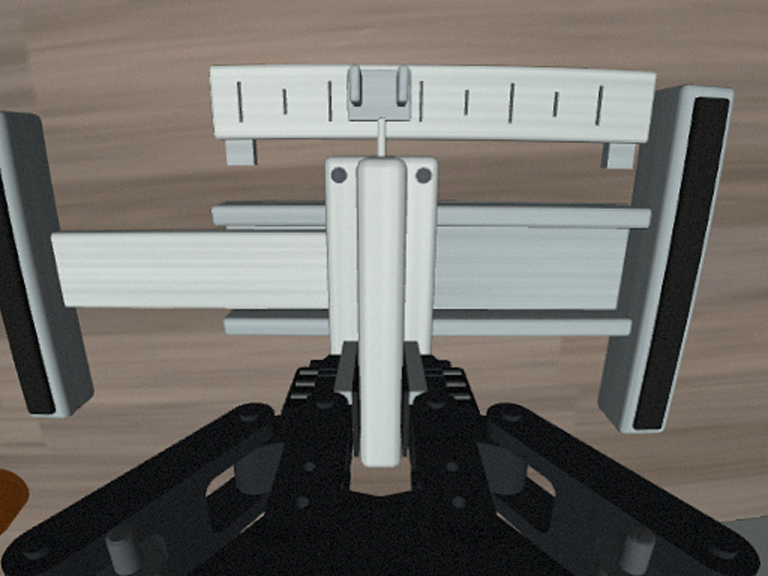

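View pics/w16c.png

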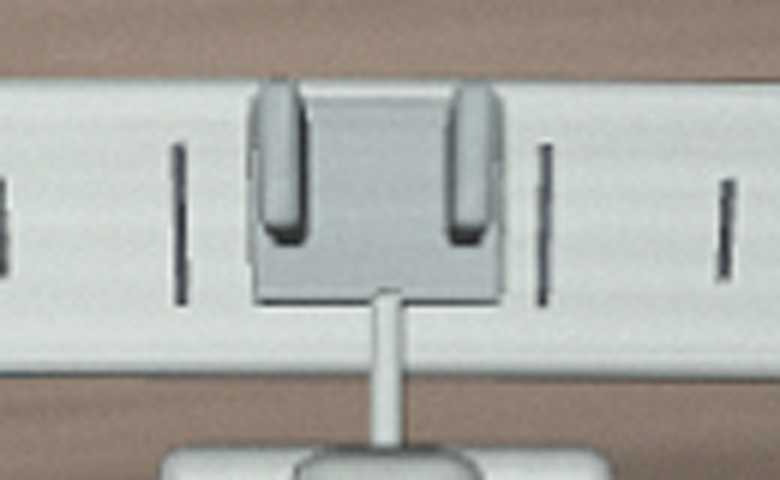

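View pics/s16.png

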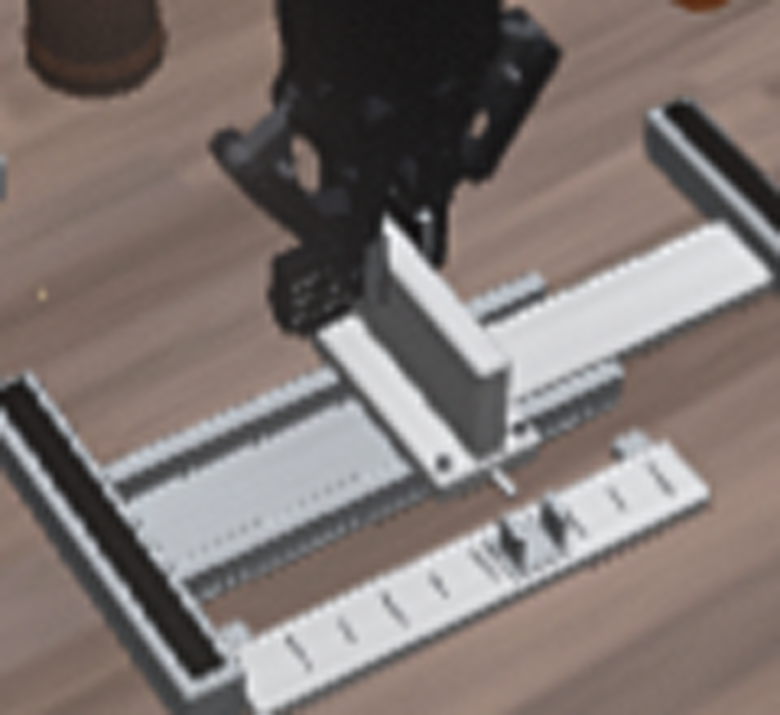

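The lever is at the far end. In the crop the pointer (387) is about 1 mm inward of the prong midpoint (376), so I'll trim by that.

```bash
python3 -m jog '[255,0,0,-0.1,0,0,0,255,0,0,-0.1,0,0,0,255,0,0,-0.1,0,0,0,255,0,0,-0.1,0,0,0]' 60;python3 -m jog '[255,0,0,0,0,0,0,255,0,0,0,0,0,0,255,0,0,0,0,0,0,255,0,0,0,0,0,0]'; python3 -c "
from h import *
d=grab('wrist')
crop(d,190,30,130,80,6,'pics/w17c.png')
d=grab('scene');cv2.imwrite('pics/s17.png',d['color'])
crop(d,210,60,185,150,4,'pics/s17c.png')"
```

```text
clock: 22.6
position: [0.5143, 0.1971, 0.0335]
ee_rot: [0.707, -0.707, 0.02, -0.018]
contact_force: [-5.6, 4.7, 3.1]
width: 0.013
clock: 23.1
position: [0.5143, 0.1971, 0.0335]
ee_rot: [0.707, -0.707, 0.02, -0.018]
contact_force: [-5.9, 3.8, 2.0]
width: 0.0128
```

View pics/w17c.png

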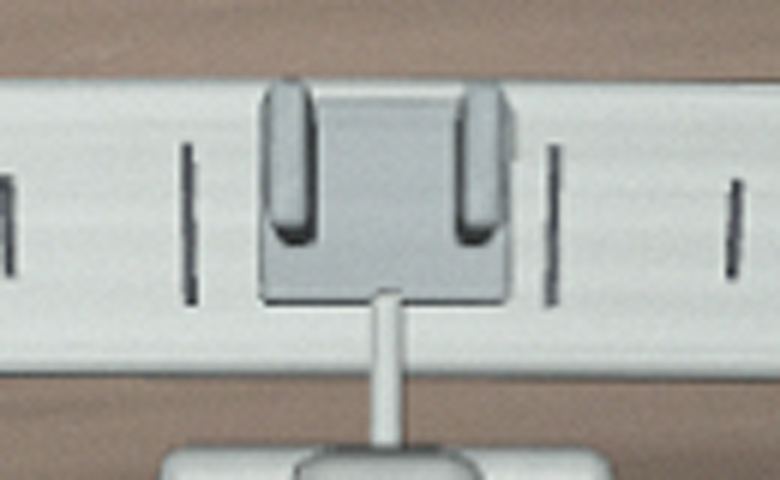

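View pics/s17.png

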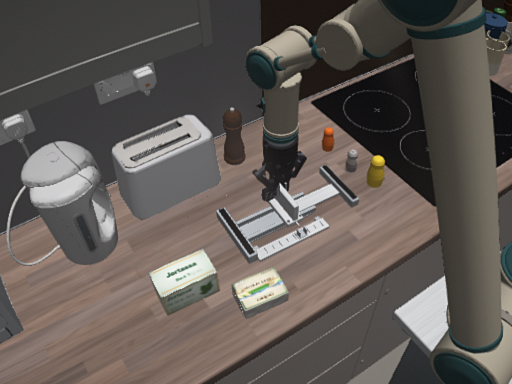

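The pointer (387) now sits at the prong midpoint (386). One last look at the shaker, which the hand hides in the scene view.

```bash
python3 -c "
from h import *
d=grab('top');crop(d,210,90,190,150,4,'pics/t17.png')"
```

```text
(no output)
```

View pics/t17.png

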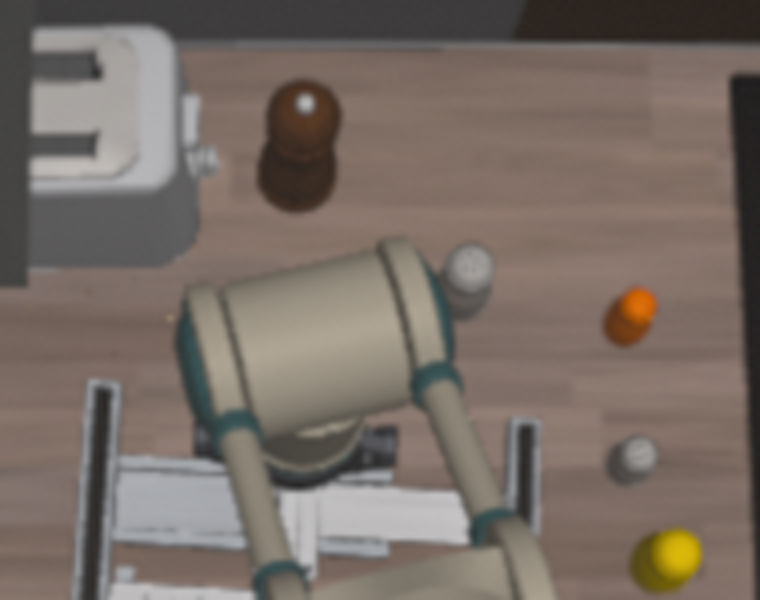

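The shaker stands upright at (467,270) in the crop, clear of the leg's foot at (525,475), and the other things are where they were. I'll hand in.

```bash
python3 -c "
from rig import *
s=get_state();print(s['clock'],s['width'],s['contact_force']);print(sign_off())"
```

```text
23.25 0.012945582954860653 [-5.11451147  5.29752293  2.31141184]
the job is handed in; nothing more can be done
None
```

I moved the shaker aside, drew the leg out to its mark and closed the cam lever. I handed the job in at 23.25 s, still gripping the fin.

- **Shaker:** the larger grey shaker stands upright at about (0.645, 0.079), roughly 7 cm to the side of the leg's path. In the last pictures the other things looked unmoved.
- **Leg:** I drew it out about 67 mm. In the last wrist picture the pointer is within about 0.2 mm of the prong midpoint. It stayed between the prongs in every picture I took while the lever was being moved.
- **Lever:** I slid it to its hard stop. The position stayed at x = 0.514 while the push rose to 16 N. I then eased off, leaving about 5 N on it.
- **Grip:** the fin is held with 60 N, and the opening reads a steady 12.9 mm.

**What went wrong or disagreed:**
- **Lever push:** the first push went over the ears without touching the lever. The pictures put the fingertips 20–25 mm higher than the reported tool point. I backed off, lowered the hand about 15 mm, and the second push worked.
- **Opening readout:** it shows 12–13 mm on the 14 mm fin.

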